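# Set an eyelet through the press guard's window

## Robot

A 6-joint arm with a two-finger parallel gripper is mounted at the origin on the work surface. World frame = base frame: x ahead of the robot, y to its left, z up, the work surface at z = 0. Lengths are in m, angles in degrees, forces in N, time in s.
With the tool pointing down it reaches from about 0.3 to 0.75 m from the base axis. Payload 8.5 kg.
Tool frame: the origin (TCP) lies between the finger pads; the fingertips stand env.finger_overhang ahead of it and the grasp point (between the pads) lies 2 mm behind it (env.finger_overhang is the distance from the TCP to the fingertips, in m); z points along the fingers, y is the line along which they close (so a half turn about z gives the same grasp; the last joint's range is limited). The gripper opens to 85 mm and grips with 20 to 120 N. Pads are 22 mm wide; open, the fingers measure 114 mm over their backs; the gripper's body (76 mm by 85 mm) begins 54 mm behind the grasp point. The pads swing forward as they close: fully open they stand 13 mm farther back than shut.
Start: joints at [-78.398, 21.807, 74.336, -0, 83.858, -12.336], TCP at [0.223, -0.503, 0.248] pointing down, gripper open.
Joint ranges: [-178.18, 178.18], [-50.72, 133.34], [12.68, 142.11], [-81.47, 261.47], [9.98, 163.14], [-165.26, 165.26]. Speed limits (degrees/s): [136.94, 136.94, 180, 180, 180, 180].

## Interface

Orientations are given as a 3x3 rotation matrix whose columns are the frame's x, y, z axes.
In Python, from rig import env gives the robot as it stands. The module is installed in compiled form; this text tells all that it offers.
- The arm moves only by the tool jog_arm, never from a script. Its arguments are lists of equal length, an entry for each row: "hand": the finger opening in m, from 0 to 0.0854; "travel": the shift along the world's x, y, z in m, a list of three; "yaw": the turn about the world's z in rad. A call has exactly 5 rows; each row shifts and turns the commanded pose from where the row before left it; what a row does not reach is not made up. A row lasts 1/8 s, in which the tool goes at most 62.5 mm and 10.7 degrees, less where a joint would pass 70% of its speed; a pose out of reach is approached as far as the arm can. A call is refused whole if a number of a shift passes 0.0625 or a number of a turn 0.188, either way. A call with a gripper value outside its range is refused whole. The fingers move at their own pace and stop on an object; "grip_force" is the grip in N (left out, the last holds). Time passes only in rows, so rows that do not move let the fingers close, or fill a call up. It gives the time, the measured TCP pose, the force, the opening and the grip force at its end, in the units of the state.
- env.observe(): the state, without advancing time (a new reading comes with each control period).
- env.get_image(name): name is "scene" or "top"; returns the picture (420x560x3 uint8, red, green, blue); there is no depth.
- env.calibration(name): a dict with "fx", "fy", "cx", "cy" (pixels), "position" and "rotation" of the camera in the world. Camera axes: x right, y down, z forward; pixel columns grow to the right and rows downward; lengths in m; the calibration is good to about 2 mm. A picture is of the moment at which its call begins. calibration takes no time and is no camera call.
- env.close_job(): hands the job in; it is judged then, once.
The state is a dict: "time_s": time; "q": joint angles; "qvel": joint speeds; "joint_efforts": joint torques, N m; "position": TCP position; "tool_rot": TCP orientation; "ft_force": force on the tool from outside, world axes, zero at the start; "wrist_torque": the same for the moment, N m; "grip_width": finger opening in m; "gripper_force": force on a finger pad.
Only numpy, scipy, OpenCV 4.12 (cv2) and the standard library are available. Lean on these libraries where they do the work, as an engineer would, in place of code of your own. Each camera call takes 0.05 s, during which the arm holds its last target. There are 200 camera calls.

## Task

Set the eyelet in the green circuit board on the small bench press: first push the sliding carriage by its orange end fully home against its stop, then reach down through the window in the yellow guard, press the red lever pad all the way down, keep it down for at least a full second, and let it come back up. Do not touch the guard or its frame, leave the lever alone until the carriage is home, and leave the board lying in its nest and everything else on the bench where it is. Fingertips are enough; nothing is to be picked up.

Things in the scene. Friction and masses are not known exactly. Their poses are not given: they have to be found in the camera images.
- press: the fixed bench press, at any yaw within 0.35 rad; origin on the table under the ram axis. Its x axis points from the lever pad to the blue column, its y axis to the side where the carriage sticks out. Steel base plate 8 mm thick spans x -110..+130, y -120..+270 mm; guide rails at x = +/-58 mm, 12 mm wide, 20 mm high. Column: x +75..+145, y -55..+55 mm, 160 mm high (172 with its cap)
- window (a point): centre of the window in the yellow guard frame, at the frame's upper face, 130 mm above the table; axes as the press. The window is 64 mm along the press's x and 80 mm along its y; the frame is 6 mm thick
- guard: the whole guard: yellow top frame and clear plastic sides that reach down to 70 mm above the table, fixed to the press; origin and axes as the press. It covers press x -105..+70, y -75..+75 mm, top at 130 mm
- lever_pad (a point): centre of the top face of the red lever pad, 44 mm (press x) by 56 mm (press y) by 8 mm, right under the window; released it lies 14 mm below the upper face of the frame, fully pressed about 35 mm below it. It swings down about a hinge 100 mm away on the column's side
- lever (a joint): angle of the lever: 0 released (up), 0.21 rad fully pressed (hard stop, pad about 21 mm lower). A spring returns it; about 4 N starts it, about 10 N holds it fully down
- push_face (a point): centre of the carriage's orange outer end face, 25 mm above the table. The face is 100 mm wide (press x), 8 to 42 mm above the table, and looks to the press's +y: push it towards -y, straight along the rails. The carriage is a solid block 100 x 220 x 34 mm, 0.6 to 1.1 kg, sliding loose between the rails, about 4 to 11 N to push. Home against the rubber stop, the face is at press y = +160 mm
- nest (a point): centre of the board nest on top of the carriage, 42 mm above the table, 160 mm from the outer end face; low rims 5 mm high hold the board
- board_centre (a point): centre of the underside of the green circuit board (90 x 110 x 3 mm, parts on it up to 11 mm tall), lying loose in the nest on the carriage; it coincides with the nest point
- screwdriver: screwdriver 170 mm long lying on the table on the robot's side of the press; bystander
- solder_reel: white reel 54 mm across, 34 mm high, standing flat on the table; bystander, origin at its underside
- flux_bottle: amber bottle 40 mm across, 85 mm tall; bystander, origin at its underside
- spare_board: green spare board 80 x 120 mm on the table beyond the press; bystander
- meter: yellow hand multimeter 85 x 170 x 36 mm lying on the table; bystander
- mug: blue mug 80 mm across, 90 mm tall; bystander

How it is judged:
By the outcome, as a careful person would: the job done as asked, in the order asked, and still so for the second after the job is handed in, with the robot touching nothing.
It also fails if it takes over 48 s, if anything falls off the work surface, if the arm or the gripper's body presses on something with over 40 N, if the wrist force passes 120 N, or if a joint passes its speed limit or range.

## Working session

There is one attempt and no reset: what is moved stays moved. The work goes in short steps, Python scripts to look and compute and a tool call to move; the robot and the scene stay as the last step left them, time stands still between calls to the robot, and variables do not carry over. Pictures are saved under pics/ and viewed, at most 10 in all, crops included, and the job is handed in when it is done.

Besides the shell and the picture viewer there is one more tool, called after ">>>" in YAML: its name, and indented under it one key for each argument. jog_arm: Moves the arm, as the interface text tells. Its arguments: {"type":"object","properties":{"hand":{"type":"array"},"travel":{"type":"array"},"yaw":{"type":"array"},"grip_force":{"type":"number"}},"required":["hand","travel","yaw"]}

```bash
mkdir -p pics; python3 - <<'E'
from rig import env
import cv2
for n in("scene","top"):
    cv2.imwrite(f"pics/{n}0.png",env.get_image(n)[:,:,::-1]); c=env.calibration(n); print(n,c)
print(env.finger_overhang); s=env.observe(); print(s)
E
```

```text
scene {'fx': 527.5507068377115, 'fy': 527.5507068377115, 'cx': 282.03977367176657, 'cy': 208.39702194511474, 'position': array([1.0753228 , 0.82767384, 1.58639539]), 'rotation': array([[-8.43787936e-01,  4.50085941e-01, -2.92309022e-01],
       [ 5.36676727e-01,  7.07546038e-01, -4.59735462e-01],
       [-9.83777009e-05, -5.44794685e-01, -8.38569461e-01]])}
top {'fx': 439.7077319214678, 'fy': 439.7077319214678, 'cx': 278.5276674254093, 'cy': 214.4896547107738, 'position': array([ 0.44331362, -0.00373273,  1.37563922]), 'rotation': array([[-0.01828405, -0.9964436 ,  0.08225478],
       [-0.99981565,  0.01773938, -0.00734767],
       [ 0.00586239, -0.08237396, -0.99658425]])}
0.017
{'time_s': 0.1, 'q': array([-7.83980647e+01,  2.18373865e+01,  7.43786798e+01, -1.54688034e-03,
        8.38600477e+01, -1.23343504e+01]), 'qvel': array([ 0.01909117, -0.04388569, -0.1981047 ,  0.00248353, -0.02290105,
        0.0020206 ]), 'joint_efforts': array([ 4.17825737e-03, -4.49218905e+01, -2.31658924e+01, -1.74364541e-04,
        3.68355351e-03, -2.42013662e-07]), 'position': array([ 0.22310012, -0.50245036,  0.2477813 ]), 'tool_rot': array([[ 9.13996053e-01,  4.05722972e-01, -2.93458489e-04],
       [ 4.05722996e-01, -9.13995170e-01,  1.29589821e-03],
       [ 2.57556032e-04, -1.30350871e-03, -9.99999117e-01]]), 'ft_force': array([-0.22254767,  0.31065483, -1.01087975]), 'wrist_torque': array([ 0.01401445,  0.01171688, -0.03485896]), 'gripper_force': 0.0, 'grip_width': 0.08544356252469783}
```

View pics/scene0.png

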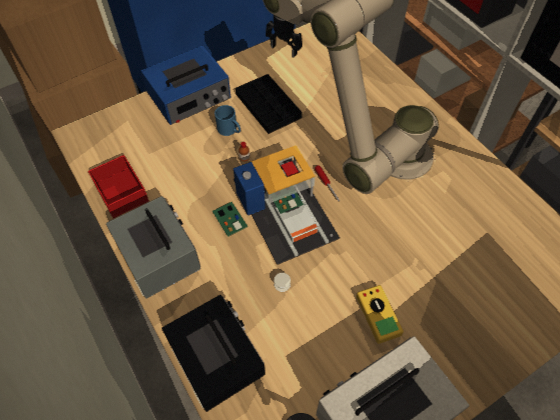

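View pics/top0.png

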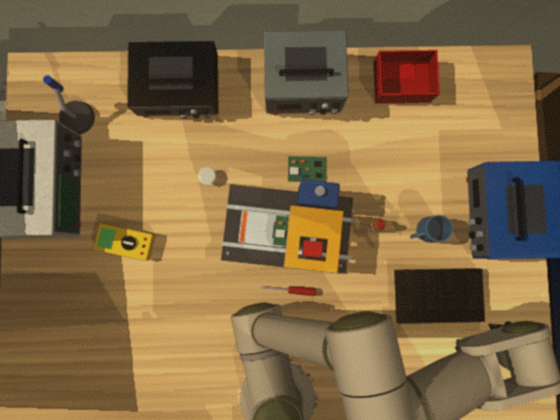

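The top view shows the press at about (285,230), yellow guard at (313,238), red pad at (313,248) and the orange end at about (243,225). The arm is clear of them. Next I measure with colour masks in both views.

```bash
cat > h.py <<'E'
from rig import env
import cv2,numpy as np
def ray(n,uv):
    c=env.calibration(n); d=np.array([(uv[0]-c['cx'])/c['fx'],(uv[1]-c['cy'])/c['fy'],1]); return c['position'],c['rotation']@d
def plane(n,uv,z):
    p,d=ray(n,uv); return p+d*(z-p[2])/d[2]
def tri(a,b):
    p,d=ray('top',a); q,e=ray('scene',b)
    t=np.linalg.lstsq(np.c_[d,-e],q-p,rcond=None)[0]; x,y=p+t[0]*d,q+t[1]*e
    return (x+y)/2,np.linalg.norm(x-y)
ROI={'top':(215,175,145,105),'scene':(230,130,115,135)}
HSV={'yellow':((15,120,120),(28,255,255)),'orange':((4,150,120),(14,255,255)),'red':((174,130,60),(180,255,255)),'red2':((0,150,60),(4,255,255)),'blue':((105,100,40),(125,255,255))}
def blob(n,im,col):
    x,y,w,h=ROI[n]; hsv=cv2.cvtColor(im[y:y+h,x:x+w],cv2.COLOR_RGB2HSV)
    m=cv2.inRange(hsv,*HSV[col])
    if col=='red': m|=cv2.inRange(hsv,*HSV['red2'])
    cs=[c+np.array([x,y]) for c in cv2.findContours(m,cv2.RETR_EXTERNAL,cv2.CHAIN_APPROX_NONE)[0]]
    return sorted(cs,key=cv2.contourArea)[::-1]
E
python3 - <<'E'
from h import *
out=[]
for n in('top','scene'):
    im=env.get_image(n)
    for col in('yellow','orange','red'):
        for c in blob(n,im,col)[:2]:
            if cv2.contourArea(c)<15: continue
            r=cv2.minAreaRect(c); print(n,col,cv2.contourArea(c),np.round(cv2.boxPoints(r),1).tolist(),np.round(r[0],1))
    x,y,w,h=ROI[n]; out.append(cv2.resize(im[y:y+h,x:x+w],(int(w*3.9*(1 if n=='top' else .72)),int(h*3.9*(1 if n=='top' else .72))),interpolation=cv2.INTER_CUBIC))
    cv2.imwrite(f'pics/{n}1.png',cv2.resize(im[y:y+h,x:x+w],None,fx=4,fy=4,interpolation=cv2.INTER_CUBIC)[:,:,::-1])
E
```

```text
top yellow 6650.0 [[215.0, 279.0], [215.0, 175.0], [359.0, 175.0], [359.0, 279.0]] [287. 227.]
top yellow 398.0 [[326.0, 175.0], [359.0, 175.0], [359.0, 192.0], [326.0, 192.0]] [342.5 183.5]
top orange 75.0 [[239.8000030517578, 240.89999389648438], [243.10000610351562, 210.8000030517578], [246.60000610351562, 211.1999969482422], [243.3000030517578, 241.3000030517578]] [243.2 226. ]
top red 240.0 [[302.1000061035156, 254.8000030517578], [303.79998779296875, 240.0], [322.29998779296875, 242.1999969482422], [320.6000061035156, 257.0]] [312.2 248.5]
scene yellow 5507.5 [[221.8000030517578, 139.10000610351562], [305.0, 100.9000015258789], [373.5, 250.5], [290.29998779296875, 288.6000061035156]] [297.7 194.8]
scene yellow 1363.0 [[230.0, 264.0], [230.0, 185.0], [276.0, 185.0], [276.0, 264.0]] [253.  224.5]
scene orange 60.0 [[292.79998779296875, 238.10000610351562], [315.8999938964844, 228.8000030517578], [317.20001220703125, 231.89999389648438], [294.1000061035156, 241.1999969482422]] [305. 235.]
scene orange 59.0 [[290.70001220703125, 233.10000610351562], [315.0, 223.39999389648438], [316.1000061035156, 226.3000030517578], [291.79998779296875, 236.10000610351562]] [303.4 229.7]
scene red 137.0 [[280.6000061035156, 165.3000030517578], [290.8999938964844, 159.10000610351562], [298.20001220703125, 171.3000030517578], [287.8999938964844, 177.5]] [289.4 168.3]
scene red 99.5 [[313.79998779296875, 167.39999389648438], [318.79998779296875, 164.3000030517578], [329.79998779296875, 181.89999389648438], [324.79998779296875, 185.0]] [321.8 174.6]
```

View pics/top1.png

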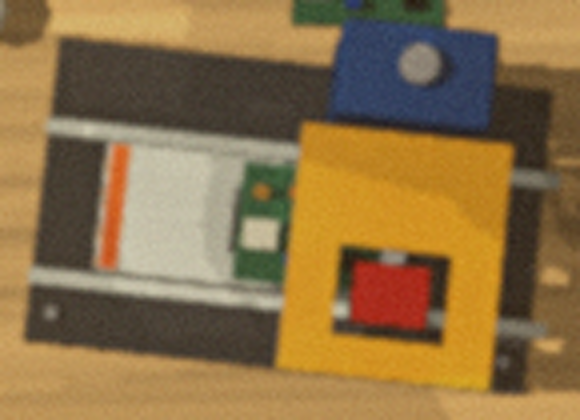

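View pics/scene1.png

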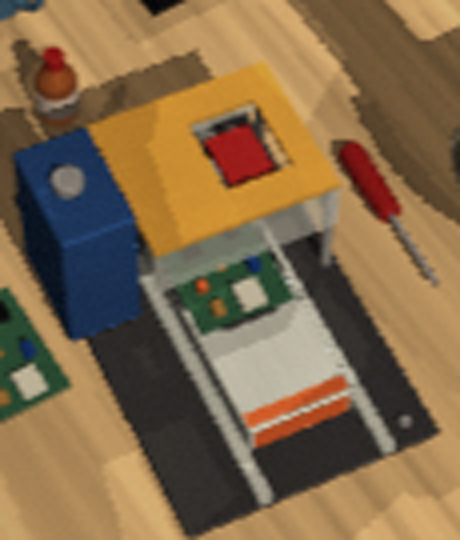

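Crops: in the top view the guard corners are at crop (303,123), (513,143), (490,390), (277,368) and the window spans about (333–450, 245–345). The orange strip runs from (128,145) to (100,268), with a white edge line. The scene view shows the same corners at crop (158,255), (90,122), (262,63), (340,185).

```bash
python3 - <<'E'
from h import *
T=np.array([(303,123),(513,143),(490,390),(277,368)])/4+[215,175]; S=np.array([(158,255),(90,122),(262,63),(340,185)])/4+[230,130]
X=[]
for a,b in zip(T,S):
    p,e=tri(a,b); X.append(p); print('guard',p.round(4),round(e,4),plane('top',a,.13).round(4),plane('scene',b,.13).round(4))
for n in('top','scene'):
    im=env.get_image(n); x,y,w,h=ROI[n]; hsv=cv2.cvtColor(im[y:y+h,x:x+w],cv2.COLOR_RGB2HSV)
    m=cv2.inRange(hsv,(14,185,110),(28,255,255))
    cs,hi=cv2.findContours(m,cv2.RETR_CCOMP,cv2.CHAIN_APPROX_NONE)
    for c,q in zip(cs,hi[0]):
        if cv2.contourArea(c)>150:
            r=cv2.minAreaRect(c+np.array([x,y])); P=np.array([plane(n,b,.13) for b in cv2.boxPoints(r)])
            print(n,'hole' if q[3]>=0 else 'outer',cv2.contourArea(c),P[:,:2].round(3).tolist(),P.mean(0).round(4))
    for c in blob(n,im,'orange')[:2]:
        r=cv2.minAreaRect(c); print(n,'orange@.042',[plane(n,b,.042)[:2].round(4).tolist() for b in cv2.boxPoints(r)])
print('pad',tri((312.2,248.5),(289.4,168.3)))
# carriage top edge ends (white line outer side): top crop / scene crop
for a,b in(((104,144),(247,426)),((95,266),(349,388))):
    a=np.array(a)/4+[215,175]; b=np.array(b)/4+[230,130]; print('edge',tri(a,b),plane('top',a,.042).round(4),plane('scene',b,.042).round(4))
for a in((58,38),(25,340)): print('base corner',plane('top',np.array(a)/4+[215,175],.008).round(4))
E
```

```text
guard [ 0.5702 -0.0477  0.1232] 0.0024 [ 0.5705 -0.0482  0.13  ] [ 0.5717 -0.0428  0.13  ]
guard [ 0.5509 -0.1949  0.1332] 0.0061 [ 0.5535 -0.1974  0.13  ] [ 0.5476 -0.1949  0.13  ]
guard [ 0.3789 -0.1774  0.119 ] 0.0001 [ 0.3794 -0.1759  0.13  ] [ 0.3841 -0.1699  0.13  ]
guard [ 0.3973 -0.0265  0.1204] 0.0002 [ 0.3975 -0.0263  0.13  ] [ 0.4018 -0.021   0.13  ]
top outer 3153.0 [[0.399, -0.025], [0.573, -0.047], [0.554, -0.198], [0.38, -0.175]] [ 0.4765 -0.1112  0.13  ]
top hole 667.0 [[0.42, -0.058], [0.489, -0.066], [0.479, -0.154], [0.41, -0.146]] [ 0.4496 -0.1058  0.13  ]
top orange@.042 [[0.4755, 0.1055], [0.5666, 0.0937], [0.5652, 0.0832], [0.474, 0.095]]
top orange@.042 [[0.4437, -0.1219], [0.4534, -0.1347], [0.4348, -0.149], [0.425, -0.1362]]
scene outer 1623.5 [[0.55, -0.194], [0.36, -0.173], [0.406, -0.023], [0.587, -0.047]] [ 0.4759 -0.1095  0.13  ]
scene hole 374.0 [[0.483, -0.151], [0.408, -0.158], [0.422, -0.061], [0.494, -0.056]] [ 0.4518 -0.1064  0.13  ]
scene orange@.042 [[0.5703, 0.101], [0.4841, 0.1129], [0.4875, 0.1253], [0.5733, 0.1133]]
scene orange@.042 [[0.566, 0.081], [0.4747, 0.0933], [0.4779, 0.1052], [0.5689, 0.0927]]
pad (array([ 0.44868338, -0.1083128 ,  0.11112501]), np.float64(0.0015180147155827942))
edge (array([0.56853116, 0.09802458, 0.04594095]), np.float64(0.0070484689161445955)) [0.5661 0.1005 0.042 ] [0.57  0.094 0.042]
edge (array([0.47421188, 0.10814295, 0.03842813]), np.float64(0.0015262736856499599)) [0.4735 0.1083 0.042 ] [0.4762 0.1094 0.042 ]
base corner [0.6533 0.1382 0.008 ]
base corner [0.4182 0.1659 0.008 ]
```

Origin is about (0.4935, −0.1127) with yaw −0.127. The face is at press y ≈ 0.219, so about 59 mm to push. I close the hand and fly to a point off the face, above everything.

>>> jog_arm:
  hand: [0,0,0,0,0]
  travel:
    - [0.02,0.044,0]
    - [0.02,0.044,0]
    - [0.02,0.044,0]
    - [0.02,0.044,0]
    - [0.02,0.044,0]
  yaw: [-0.036,-0.036,-0.036,-0.036,-0.036]
  grip_force: 30

```text
time_s: 0.92
position: [0.3235, -0.2812, 0.2484]
tool_rot: [[0.972, 0.234, 0.0], [0.234, -0.972, -0.0], [0.0, 0.0, -1.0]]
ft_force: [0.7, -1.3, 0.0]
grip_width: -0.0
gripper_force: 0.0
```

>>> jog_arm:
  hand: [0,0,0,0,0]
  travel:
    - [0.02,0.044,0]
    - [0.02,0.044,0]
    - [0.02,0.044,0]
    - [0.02,0.044,0]
    - [0.02,0.044,0]
  yaw: [-0.036,-0.036,-0.036,-0.036,-0.036]

```text
time_s: 1.55
position: [0.4236, -0.0611, 0.2485]
tool_rot: [[0.998, 0.057, 0.0], [0.057, -0.998, -0.0], [0.0, 0.0, -1.0]]
ft_force: [1.0, -1.3, -0.4]
grip_width: -0.0
gripper_force: 0.0
```

>>> jog_arm:
  hand: [0,0,0,0,0]
  travel:
    - [0.02,0.044,0]
    - [0.02,0.044,0]
    - [0.02,0.044,0]
    - [0.02,0.044,0]
    - [0.02,0.044,0]
  yaw: [-0.036,-0.036,-0.036,-0.036,-0.036]

```text
time_s: 2.17
position: [0.5236, 0.1589, 0.2483]
tool_rot: [[0.992, -0.123, 0.0], [-0.123, -0.992, -0.0], [0.0, 0.0, -1.0]]
ft_force: [0.3, 0.0, -0.4]
grip_width: 0.0
gripper_force: 0.0
```

>>> jog_arm:
  hand: [0,0,0,0,0]
  travel:
    - [0.002,0.01,-0.02]
    - [0.002,0.01,-0.02]
    - [0,0,-0.02]
    - [0,0,0]
    - [0,0,0]
  yaw: [0,0,0,0,0]

```text
time_s: 2.8
position: [0.5275, 0.1773, 0.1892]
tool_rot: [[0.993, -0.122, 0.001], [-0.122, -0.993, 0.0], [0.001, -0.0, -1.0]]
ft_force: [-0.3, -1.1, 0.7]
grip_width: -0.0002
gripper_force: 0.0
```

>>> jog_arm:
  hand: [0,0,0,0,0]
  travel:
    - [0,0,-0.04]
    - [0,0,-0.04]
    - [0,0,-0.04]
    - [0,0,-0.029]
    - [0,0,0]
  yaw: [0,0,0,0,0]

```text
time_s: 3.42
position: [0.5269, 0.1771, 0.0387]
tool_rot: [[0.993, -0.122, -0.002], [-0.122, -0.993, -0.0], [-0.002, 0.001, -1.0]]
ft_force: [0.5, 0.5, 0.3]
grip_width: 0.0001
gripper_force: 0.0
```

```bash
python3 - <<'E'
from h import *
o=[]
for n,r in(('top',(200,160,160,120)),('scene',(220,120,160,160))):
    im=env.get_image(n); x,y,w,h=r
    o.append(cv2.resize(im[y:y+h,x:x+w],(400,400*h//w),interpolation=cv2.INTER_CUBIC))
c=np.zeros((400,800,3),np.uint8); c[:300,:400]=o[0]; c[:,400:]=o[1]
cv2.imwrite('pics/pre.png',c[:,:,::-1])
E
```

```text
(no output)
```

View pics/pre.png

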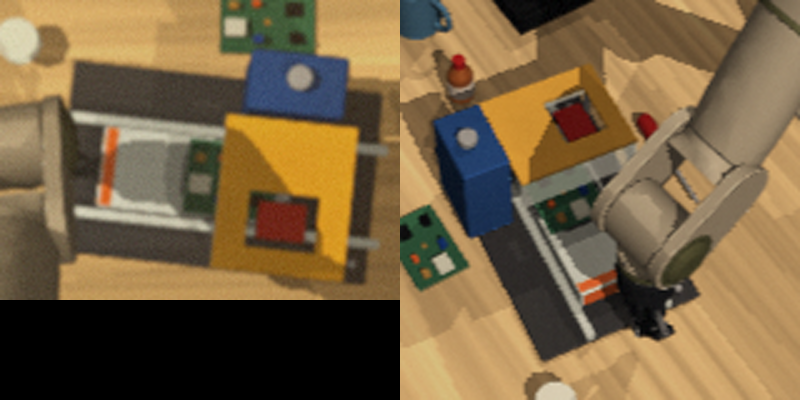

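The picture shows the closed fingers standing clear beyond the orange face (face at picture (105,165)) and on its centreline. I approach, then push slowly.

>>> jog_arm:
  hand: [0,0,0,0,0]
  travel:
    - [-0.0013,-0.01,0]
    - [-0.0013,-0.01,0]
    - [-0.0013,-0.01,0]
    - [-0.0006,-0.005,0]
    - [-0.0006,-0.005,0]
  yaw: [0,0,0,0,0]

```text
time_s: 4.15
position: [0.5221, 0.1369, 0.0394]
tool_rot: [[0.993, -0.122, 0.0], [-0.122, -0.993, 0.0], [0.0, -0.0, -1.0]]
ft_force: [-0.2, -0.0, 0.5]
grip_width: 0.0001
gripper_force: 0.0
```

>>> jog_arm:
  hand: [0,0,0,0,0]
  travel:
    - [-0.0006,-0.005,0]
    - [-0.0006,-0.005,0]
    - [-0.0006,-0.005,0]
    - [-0.0006,-0.005,0]
    - [-0.0006,-0.005,0]
  yaw: [0,0,0,0,0]

```text
time_s: 4.78
position: [0.519, 0.1123, 0.0393]
tool_rot: [[0.993, -0.122, 0.0], [-0.122, -0.993, 0.001], [-0.0, -0.001, -1.0]]
ft_force: [0.4, 2.8, -0.3]
grip_width: -0.0001
gripper_force: 1.5
```

>>> jog_arm:
  hand: [0,0,0,0,0]
  travel:
    - [-0.0006,-0.005,0]
    - [-0.0006,-0.005,0]
    - [-0.0006,-0.005,0]
    - [-0.0006,-0.005,0]
    - [-0.0006,-0.005,0]
  yaw: [0,0,0,0,0]

```text
time_s: 5.4
position: [0.516, 0.087, 0.0393]
tool_rot: [[0.993, -0.122, -0.0], [-0.122, -0.993, 0.0], [-0.0, -0.0, -1.0]]
ft_force: [0.2, 3.4, -0.4]
grip_width: -0.0001
gripper_force: 1.5
```

>>> jog_arm:
  hand: [0,0,0,0,0]
  travel:
    - [-0.0005,-0.004,0]
    - [-0.0005,-0.004,0]
    - [-0.0005,-0.004,0]
    - [-0.0005,-0.004,0]
    - [-0.0005,-0.004,0]
  yaw: [0,0,0,0,0]

```text
time_s: 6.02
position: [0.5135, 0.0671, 0.0393]
tool_rot: [[0.993, -0.122, -0.0], [-0.122, -0.993, 0.0], [-0.0, -0.0, -1.0]]
ft_force: [0.0, 3.5, -1.1]
grip_width: -0.0
gripper_force: 1.5
```

>>> jog_arm:
  hand: [0,0,0,0,0]
  travel:
    - [-0.0002,-0.002,0]
    - [-0.0003,-0.002,0]
    - [-0.0002,-0.002,0]
    - [-0.0002,-0.001,0]
    - [-0.0001,-0.001,0]
  yaw: [0,0,0,0,0]

```text
time_s: 6.65
position: [0.5125, 0.0593, 0.0393]
tool_rot: [[0.993, -0.122, -0.0], [-0.122, -0.993, 0.0], [-0.0, -0.0, -1.0]]
ft_force: [0.6, 2.7, -0.4]
grip_width: 0.0004
gripper_force: 1.5
```

>>> jog_arm:
  hand: [0,0,0,0,0]
  travel:
    - [-0.0001,-0.001,0]
    - [-0.0002,-0.001,0]
    - [-0.0001,-0.001,0]
    - [-0.0001,-0.001,0]
    - [-0.0001,-0.001,0]
  yaw: [0,0,0,0,0]

```text
time_s: 7.28
position: [0.5135, 0.058, 0.0398]
tool_rot: [[0.992, -0.123, 0.005], [-0.123, -0.992, 0.007], [0.004, -0.007, -1.0]]
ft_force: [9.6, 34.0, -1.3]
grip_width: -0.0003
gripper_force: 17.6
```

>>> jog_arm:
  hand: [0,0,0,0,0]
  travel:
    - [-0.0001,-0.001,0]
    - [-0.0002,-0.001,0]
    - [-0.0001,-0.001,0]
    - [-0.0001,-0.001,0]
    - [-0.0001,-0.001,0]
  yaw: [0,0,0,0,0]

```text
time_s: 7.9
position: [0.5136, 0.0574, 0.0402]
tool_rot: [[0.992, -0.124, 0.008], [-0.124, -0.992, 0.014], [0.006, -0.015, -1.0]]
ft_force: [14.5, 66.1, 1.6]
grip_width: -0.0001
gripper_force: 33.8
```

The wrist force climbed to about 66 N at press y ≈ 0.172, so the carriage is on its stop. I back off and rise.

>>> jog_arm:
  hand: [0,0,0,0,0]
  travel:
    - [0.0008,0.006,0]
    - [0.0008,0.006,0]
    - [0.003,0.02,0]
    - [0.004,0.03,0]
    - [0,0,0]
  yaw: [0,0,0,0,0]

```text
time_s: 8.52
position: [0.52, 0.1121, 0.0393]
tool_rot: [[0.993, -0.12, 0.0], [-0.12, -0.993, -0.001], [0.0, 0.001, -1.0]]
ft_force: [-0.7, -1.0, 0.3]
grip_width: 0.0002
gripper_force: 0.0
```

>>> jog_arm:
  hand: [0,0,0,0,0]
  travel:
    - [0,0,0.05]
    - [0,0,0.05]
    - [0,0,0.06]
    - [0,0,0.05]
    - [0,0,0]
  yaw: [0,0,0,0,0]

```text
time_s: 9.15
position: [0.5211, 0.1102, 0.2529]
tool_rot: [[0.992, -0.123, 0.008], [-0.123, -0.992, -0.001], [0.008, -0.0, -1.0]]
ft_force: [-1.0, 0.4, -1.0]
grip_width: -0.0003
gripper_force: 0.0
```

```bash
python3 - <<'E'
from h import *
im=env.get_image('top'); x,y,w,h=200,160,160,120
cv2.imwrite('pics/home.png',cv2.resize(im[y:y+h,x:x+w],None,fx=4,fy=4,interpolation=cv2.INTER_CUBIC)[:,:,::-1])
o=np.array([.4935,-.1127]);ey=np.array([.127,.992])
for c in blob('top',im,'orange')[:2]:
    for b in cv2.boxPoints(cv2.minAreaRect(c)): p=plane('top',b,.042)[:2]; print(p.round(4),((p-o)@ey).round(4))
print(env.observe()['position'])
E
```

```text
[0.4686 0.047 ] 0.1553
[0.5596 0.0342] 0.1542
[0.5581 0.0234] 0.1432
[0.4671 0.0362] 0.1444
[ 0.4257 -0.1184] -0.0143
[ 0.4316 -0.1246] -0.0197
[ 0.4285 -0.1276] -0.023
[ 0.4226 -0.1214] -0.0176
[0.52016328 0.11031475 0.25032217]
```

View pics/home.png

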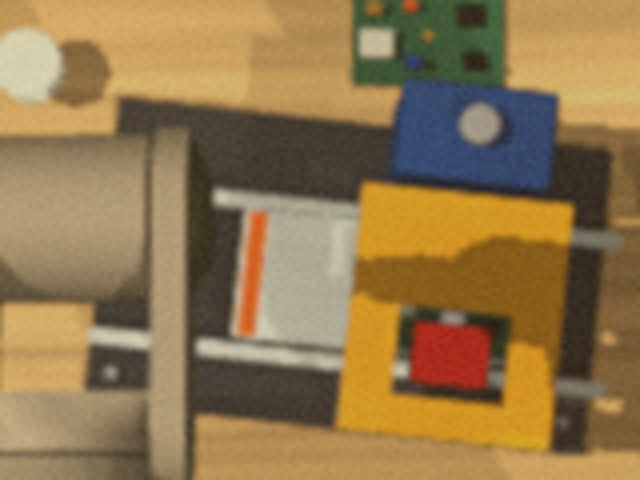

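The carriage has moved 59 mm and its orange end sits at the home position (picture (250,270)). The pad is in the window at picture (450,355). I move above the window.

>>> jog_arm:
  hand: [0,0,0,0,0]
  travel:
    - [-0.014,-0.043,0]
    - [-0.014,-0.043,0]
    - [-0.014,-0.043,0]
    - [-0.014,-0.043,0]
    - [-0.014,-0.045,0]
  yaw: [0,0,0,0,0]

```text
time_s: 9.82
position: [0.4485, -0.1072, 0.2476]
tool_rot: [[0.992, -0.122, -0.003], [-0.122, -0.992, 0.001], [-0.003, -0.001, -1.0]]
ft_force: [0.9, 0.0, 0.0]
grip_width: 0.0004
gripper_force: 0.0
```

>>> jog_arm:
  hand: [0,0,0,0,0]
  travel:
    - [0,0,-0.02]
    - [0,0,-0.02]
    - [0,0,-0.02]
    - [0,0,-0.02]
    - [0,0,0]
  yaw: [0,0,0,0,0]

```text
time_s: 10.45
position: [0.4485, -0.1056, 0.1672]
tool_rot: [[0.992, -0.123, -0.005], [-0.122, -0.992, 0.002], [-0.005, -0.002, -1.0]]
ft_force: [0.1, 0.0, 0.3]
grip_width: -0.0
gripper_force: 0.0
```

```bash
python3 - <<'E'
from h import *
o=[]
for n,r in(('top',(220,170,160,120)),('scene',(220,110,160,120))):
    im=env.get_image(n); x,y,w,h=r
    o.append(cv2.resize(im[y:y+h,x:x+w],(400,300),interpolation=cv2.INTER_CUBIC))
cv2.imwrite('pics/win.png',np.hstack(o)[:,:,::-1])
c=env.calibration('scene'); p=env.observe()['position'].copy()
p[2]-=.017; k=c['rotation'].T@(p-c['position']); u=c['fx']*k[0]/k[2]+c['cx'],c['fy']*k[1]/k[2]+c['cy']
print(p,'tip in scene crop',400+(u[0]-220)*2.5,(u[1]-110)*2.5)
E
```

```text
[ 0.44965821 -0.10587831  0.15204286] tip in scene crop 574.7593725017413 129.20687373141817
```

View pics/win.png

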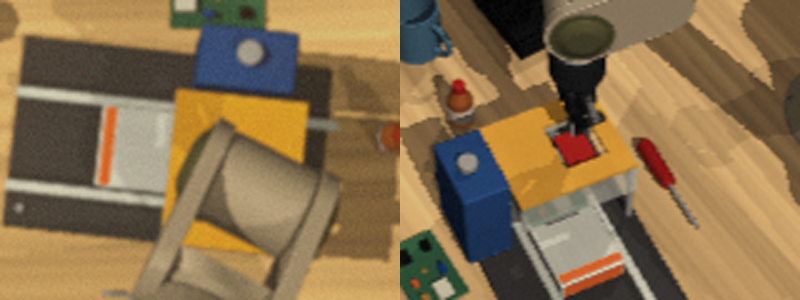

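The fingertips hang centred just above the window, at scene picture (575,130). Descend onto the pad.

>>> jog_arm:
  hand: [0,0,0,0,0]
  travel:
    - [0,0,-0.008]
    - [0,0,-0.008]
    - [0,0,-0.008]
    - [0,0,-0.006]
    - [0,0,-0.006]
  yaw: [0,0,0,0,0]

```text
time_s: 11.18
position: [0.45, -0.1057, 0.1329]
tool_rot: [[0.993, -0.122, -0.0], [-0.122, -0.993, 0.0], [-0.0, -0.0, -1.0]]
ft_force: [-1.8, 0.8, 3.7]
grip_width: 0.0003
gripper_force: 2.0
```

>>> jog_arm:
  hand: [0,0,0,0,0]
  travel:
    - [0,0,-0.004]
    - [0,0,-0.004]
    - [0,0,-0.004]
    - [0,0,-0.003]
    - [0,0,-0.002]
  yaw: [0,0,0,0,0]

```text
time_s: 11.8
position: [0.4491, -0.1055, 0.1164]
tool_rot: [[0.993, -0.122, -0.002], [-0.122, -0.993, 0.0], [-0.002, 0.0, -1.0]]
ft_force: [-6.4, 0.4, 7.5]
grip_width: -0.0002
gripper_force: 4.6
```

>>> jog_arm:
  hand: [0,0,0,0,0]
  travel:
    - [0,0,-0.001]
    - [0,0,-0.001]
    - [0,0,-0.001]
    - [0,0,-0.001]
    - [0,0,-0.001]
  yaw: [0,0,0,0,0]

```text
time_s: 12.42
position: [0.4492, -0.1056, 0.1125]
tool_rot: [[0.993, -0.122, -0.001], [-0.122, -0.993, -0.0], [-0.001, 0.0, -1.0]]
ft_force: [-11.1, 2.3, 27.4]
grip_width: 0.0003
gripper_force: 14.2
```

>>> jog_arm:
  hand: [0,0,0,0,0]
  travel:
    - [0,0,-0.001]
    - [0,0,-0.001]
    - [0,0,0]
    - [0,0,0]
    - [0,0,0]
  yaw: [0,0,0,0,0]

```text
time_s: 13.05
position: [0.4493, -0.1056, 0.112]
tool_rot: [[0.993, -0.121, 0.0], [-0.121, -0.993, -0.001], [0.001, 0.001, -1.0]]
ft_force: [-15.3, 3.9, 38.6]
grip_width: 0.0001
gripper_force: 20.6
```

>>> jog_arm:
  hand: [0,0,0,0,0]
  travel:
    - [0,0,0]
    - [0,0,0]
    - [0,0,0]
    - [0,0,0]
    - [0,0,0]
  yaw: [0,0,0,0,0]

```text
time_s: 13.68
position: [0.4493, -0.1056, 0.112]
tool_rot: [[0.993, -0.121, 0.0], [-0.121, -0.993, -0.001], [0.001, 0.001, -1.0]]
ft_force: [-15.6, 3.8, 38.7]
grip_width: 0.0001
gripper_force: 20.6
```

>>> jog_arm:
  hand: [0,0,0,0,0]
  travel:
    - [0,0,0]
    - [0,0,0]
    - [0,0,0]
    - [0,0,0]
    - [0,0,0]
  yaw: [0,0,0,0,0]

```text
time_s: 14.3
position: [0.4493, -0.1056, 0.112]
tool_rot: [[0.993, -0.121, 0.0], [-0.121, -0.993, -0.001], [0.001, 0.001, -1.0]]
ft_force: [-15.6, 3.8, 38.0]
grip_width: 0.0001
gripper_force: 20.6
```

>>> jog_arm:
  hand: [0,0,0,0,0]
  travel:
    - [0,0,0]
    - [0,0,0]
    - [0,0,0]
    - [0,0,0]
    - [0,0,0]
  yaw: [0,0,0,0,0]

```text
time_s: 14.92
position: [0.4493, -0.1056, 0.112]
tool_rot: [[0.993, -0.121, 0.0], [-0.121, -0.993, -0.001], [0.001, 0.001, -1.0]]
ft_force: [-15.6, 4.4, 39.2]
grip_width: -0.0003
gripper_force: 20.6
```

The pad was held on its hard stop for over 1.8 s at about 39 N. I release slowly, straight up.

>>> jog_arm:
  hand: [0,0,0,0,0]
  travel:
    - [0,0,0.004]
    - [0,0,0.005]
    - [0,0,0.006]
    - [0,0,0.006]
    - [0,0,0.006]
  yaw: [0,0,0,0,0]

```text
time_s: 15.55
position: [0.4502, -0.1057, 0.1366]
tool_rot: [[0.993, -0.122, 0.001], [-0.122, -0.993, -0.0], [0.001, 0.0, -1.0]]
ft_force: [0.6, 0.7, -0.6]
grip_width: 0.0001
gripper_force: 0.0
```

>>> jog_arm:
  hand: [0,0,0,0,0]
  travel:
    - [0,0,0.01]
    - [0,0,0.02]
    - [0,0,0.03]
    - [0,0,0.03]
    - [0,0,0.03]
  yaw: [0,0,0,0,0]

```text
time_s: 16.18
position: [0.4498, -0.1056, 0.2576]
tool_rot: [[0.993, -0.122, 0.0], [-0.122, -0.993, -0.0], [0.0, 0.0, -1.0]]
ft_force: [0.2, -0.1, -0.1]
grip_width: 0.0005
gripper_force: 0.0
```

>>> jog_arm:
  hand: [0,0,0,0,0]
  travel:
    - [-0.014,-0.04,0]
    - [-0.014,-0.04,0]
    - [-0.014,-0.04,0]
    - [-0.014,-0.04,0]
    - [-0.014,-0.04,0]
  yaw: [0,0,0,0,0]

```text
time_s: 16.8
position: [0.3793, -0.3069, 0.2566]
tool_rot: [[0.993, -0.122, 0.0], [-0.122, -0.993, -0.0], [0.0, 0.0, -1.0]]
ft_force: [1.0, -0.2, -0.0]
grip_width: 0.0006
gripper_force: 0.0
```

```bash
python3 - <<'E'
from h import *
o=[]
for n,r in(('top',(200,160,160,120)),('scene',(220,120,160,120))):
    im=env.get_image(n); x,y,w,h=r
    o.append(cv2.resize(im[y:y+h,x:x+w],(400,300),interpolation=cv2.INTER_CUBIC))
cv2.imwrite('pics/end.png',np.hstack(o)[:,:,::-1])
im=env.get_image('top')
for c in blob('top',im,'orange')[:1]: print([plane('top',b,.042)[:2].round(4).tolist() for b in cv2.boxPoints(cv2.minAreaRect(c))])
E
```

```text
[[0.4681, 0.0464], [0.5596, 0.0349], [0.5582, 0.0242], [0.4667, 0.0358]]
```

View pics/end.png

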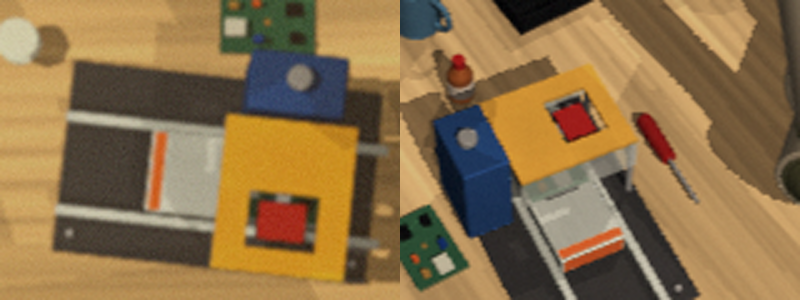

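The picture shows the carriage still home (orange at (157,170)), the pad back up at (282,222), the bystanders in view unmoved and the arm clear.

```bash
python3 -c "from rig import env; print(env.close_job())"
```

```text
the job is handed in; nothing more can be done
None
```

I pushed the carriage fully home, held the lever pad down on its stop for about 1.9 s and let it come back up, then handed the job in at about 17 s; the board is hidden under the guard, so I could not see it in its nest at the end.

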